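Reset the length stop of a polishing jig to the marked notch

TASK

Reset the length stop of the polishing jig: pull the keeper knob fully out towards you, lift the red-handled stop out of its middle notch and drop it fully home into the notch beside the yellow disc, then push the keeper knob fully home so that the stop is locked down again. The notch blocks are clamped by hand, so the exact place of the notch must be found by feel. Leave the other things on the cabinet where they are.

Things in the scene. Friction and masses are not known exactly. Their poses are not given: they have to be found in the camera images.
- rack: Fixed polishing jig, aluminium base plate 265 x 224 x 8 mm carrying a notched rail. Origin on the cabinet top under the rail's middle notch; x points from the keeper knob across the rail to the work plate (roughly away from the robot), y along the rail, z up. Rail end stops at y = +-104 mm, 42 mm high; cheeks along the rail at x = +-37.5 mm (inner faces), 40 mm high.
- rail_top (a point): Centre of the middle notch at the level of the lands, 30 mm above the rack's origin. Three notches cross the rail, 16 mm wide in y, 22 mm deep: this one and one in each of two brass blocks clamped by hand, anywhere from 48 to 68 mm from here along +y and -y (unequal, not measured: feel or look). Lands between are level, with no other gap that takes the tooth.
- stop_grip (a point): Loose stop, about 0.2 to 0.4 kg; this is the centre of its red grip block: 26 mm in y, 30 mm in x, top 25 mm above this point, foot plate's top 30 mm below; grasp across y. Axes as the rack's. An aluminium arm 16 mm wide reaches 79 mm to +x, its top 16 mm below. Starts seated in the middle notch: 72 mm above the rack's origin (88 mm with its tooth riding on a land).
- stop_foot (a point): Centre of the underside of the stop's foot plate (70 mm in x, 60 in y, 12 thick), 42 mm below stop_grip. Seated, it lies flat on the lands. Below it a tooth across the rail: 66 mm in x, 12 mm in y, 16 mm deep, nose rounded with radius 6 mm; 2 mm play each side in a notch, about 4.5 mm to each cheek.
- keeper (a joint): Blue T-shaped keeper slide, in m: 0 = home (as at the start: its 196 mm lip lies 2.5 mm over the edge of the stop's foot at all three notches, so the stop cannot be lifted); 0.028 = fully out along the rack's -x, lip clear. About 3 N of friction; stays where left. A stop that is not down in a notch blocks it.
- keeper_knob (a point): Middle of the upright black knob on the keeper, 25 mm in diameter, from 18.5 mm below to 18.5 mm above this point; below it a steel collar 32 mm across, 4 mm thick, then the slide (top 22.5 mm below). In the rack's frame at x = -80, y = 0, z = 73 mm with the keeper home, x = -108 mm when out.
- yellow_disc: Yellow plastic disc, 41 mm across, 7 mm thick, fixed on the work plate at the rack's x = 125 mm and y = +58 or -58 mm; origin at the centre of its underside, axes as the rack's. It marks the outer notch for the stop, which lies within 10 mm of it along y.
- black_disc: Disc like the yellow one but black with a grey face, fixed beside the other outer notch (not to be used).
- paste_pot: Bystander: glass pot of paste with ochre lid, 57 mm across, 36 mm tall, origin at the centre of its underside.
- masking_tape: Bystander: roll of masking tape lying flat, 90 mm across, 24 mm tall, origin at the centre of its underside.
- compound_bar: Bystander: green and cream bar of polishing compound, 39 x 89 x 32 mm, origin at the centre of its underside.

How it is judged:
By the outcome, as a careful person would: the job done as asked, in the order asked, and still so for the second after the job is handed in, with the robot touching nothing.
It also fails if it takes over 48 s, if anything falls off the work surface, if the arm or the gripper's body presses on something with over 40 N, if the wrist force passes 120 N, or if a joint passes its speed limit or range.

ROBOT

A 6-joint arm with a two-finger parallel gripper is mounted at the origin on a cart in front of the work surface, level with it; the furniture and walls round the work are solid. World frame = base frame: x ahead of the robot, y to its left, z up, the work surface at z = 0. Lengths are in m, angles in rad, forces in N, time in s.
With the tool pointing down it reaches from about 0.325 to 1 m from the base axis. Payload 5.1 kg.
Tool frame: the origin (TCP) lies between the finger pads; the fingertips stand env.tip_extent ahead of it and the grasp point (between the pads) is the TCP (env.tip_extent is the distance from the TCP to the fingertips, in m); z points along the fingers, y is the direction in which the jaws open and shut (so a half turn about z gives the same grasp; the last joint's range is limited). The gripper opens to 85 mm and grips with 20 to 120 N. Pads are 22 mm wide; open, the fingers measure 114 mm over their backs; the gripper's body (76 mm by 85 mm) begins 54 mm behind the grasp point. The pads swing forward as they close: fully open they stand 13 mm farther back than shut.
Start: joints at [-1.351, 0.124, 1.65, -0, 1.367, -0.083], TCP at [0.194, -0.62, 0.25] pointing down, gripper open.
Joint ranges: [-2.61, 2.61], [-1.02, 2.33], [0.03, 2.71], [-1.35, 4.49], [0.32, 2.68], [-2.91, 2.91]. Speed limits (rad/s): [2.57, 2.57, 3.14, 3.14, 3.14, 3.14].

INTERFACE

Orientations are given as [roll, pitch, yaw] about the fixed x, y, z axes, in that order (R = Rz(yaw) Ry(pitch) Rx(roll)).
In Python, from workcell import readout, vision, env gives the robot as it stands.
- The arm moves only by the tool apply_moves, never from a script. Its argument "plan" is a list of rows, each a list of 7 numbers: the shift along the tool's x, y, z in mm, then the turn, a rotation vector about the tool's x, y, z in rad, then the opening in per cent of the stroke, from 0 (shut) to 100 (fully open). A call has exactly 8 rows; each row shifts and turns the pose as measured when the row begins, along the tool's axes as they then stand; what a row does not reach is not made up. A row lasts 1/10 s, in which the tool goes at most 50 mm and 8.59 degrees, less where a joint would pass 70% of its speed; a pose out of reach is approached as far as the arm can. A call is refused whole if a number of a shift passes 50 or a number of a turn 0.15, either way. A call with a gripper value outside its range is refused whole. The fingers move at their own pace and stop on an object; "force" is the grip in N (left out, the last holds). Time passes only in rows, so rows that do not move let the fingers close, or fill a call up. It gives the time, the measured TCP pose, the force and the opening at its end, in the units of the state.
- readout.observe(): the state, without advancing time (a new reading comes with each control period).
- vision.camera(name): name is "scene" or "side" or "wrist"; returns a dict with "pixels" (420x560x3 uint8, red, green, blue), "depth" (420x560 float32, m along the optical axis (not along the pixel's ray), 0 where there is no reading), "fx", "fy", "cx", "cy" (pixels), "rvec" (rotation vector, rad) and "tvec" (3), from world to camera coordinates, as OpenCV has them. Camera axes: x right, y down, z forward; pixel columns grow to the right and rows downward; lengths in m; the calibration is good to about 2 mm. A picture is of the moment at which its call begins.
- env.hand_in(): hands the job in, once; it reports no verdict.
The state is a dict: "t": time; "joint_positions": joint angles; "joint_vel": joint speeds; "effort": joint torques, N m; "eef_pos": TCP position; "orientation": TCP orientation; "ft_force": force on the tool from outside, world axes, zero at the start; "wrist_torque": the same for the moment, N m; "finger_gap": opening from 0.0 (shut) to 1.0 (fully open).
Only numpy, scipy, OpenCV 4.12 (cv2) and the standard library are available. Lean on these libraries where they do the work, as an engineer would, in place of code of your own. Each camera call takes 0.05 s, during which the arm holds its last target.

## Working session

There is one attempt and no reset: what is moved stays moved. The work goes in short steps, Python scripts to look and compute and a tool call to move; the robot and the scene stay as the last step left them, time stands still between calls to the robot, and variables do not carry over. Pictures are saved under pics/ and viewed, and the job is handed in when it is done.

Besides the shell and the picture viewer there is one more tool, called after "Call:" in YAML: its name, and indented under it one key for each argument. apply_moves: Moves the arm, as the interface text tells. Its arguments: {"type":"object","properties":{"plan":{"type":"array"},"force":{"type":"number"}},"required":["plan"]}

```bash
ls; mkdir -p pics; python3 - <<'E'
from workcell import readout, vision, env
import cv2,numpy as np
print(readout.observe(), env.tip_extent)
for n in ["scene","side"]:
    c=vision.camera(n); cv2.imwrite(f"pics/{n}0.png",c["pixels"][:,:,::-1]); np.savez(f"{n}0.npz",**c)
    print(n,c["fx"],c["cx"],c["cy"],c["rvec"],c["tvec"])
E
```

```text
pics
{'t': 0.0, 'joint_positions': array([-1.35060763e+00,  1.24537290e-01,  1.65166484e+00,  4.19429606e-05,
        1.36754999e+00, -8.26171724e-02]), 'joint_vel': array([-0.0005363 ,  0.00067658, -0.00183693, -0.00068913, -0.00030997,
        0.00286816]), 'effort': array([ 7.62985437e-04, -4.23608243e+01, -3.65453446e+01, -6.52515951e-05,
        6.84776955e-03,  3.19280559e-05]), 'eef_pos': array([ 0.19367461, -0.61986952,  0.24903759]), 'orientation': array([-3.13944395e+00, -2.19126662e-04,  3.02797128e-01]), 'ft_force': array([ 0.17857872, -0.3795198 ,  0.19932121]), 'wrist_torque': array([ 0.01762935, -0.03457172,  0.02441663]), 'finger_gap': 0.9986843392861388} 0.019
scene 407.51686654278285 279.8563273817585 207.1903891869989 [ 0.82561281 -2.42546223  1.28792331] [0.45000254 0.24566612 0.74227239]
side 379.9346496228512 277.21879554608785 208.89995579195795 [2.21028937 0.01327965 0.0027939 ] [-0.57426566  0.05049584  0.9771357 ]
```

View pics/scene0.png

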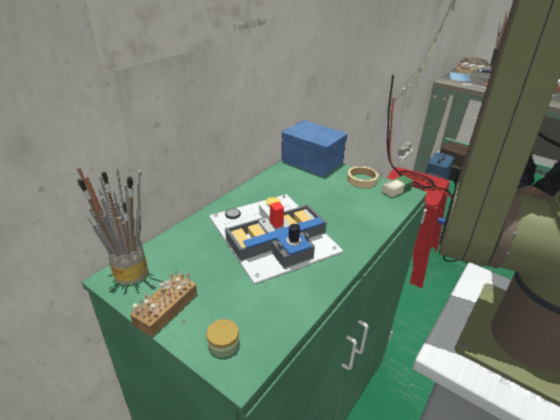

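View pics/side0.png

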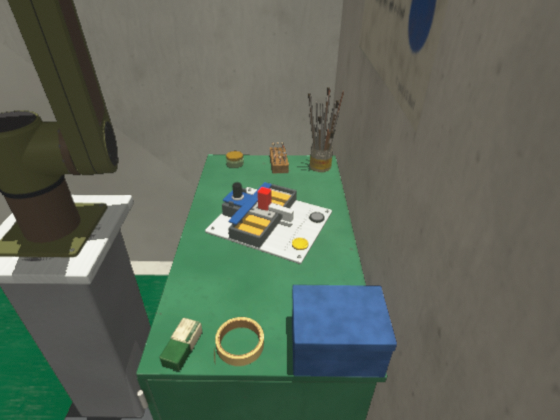

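The jig sits mid-cabinet. The yellow disc is at side pixel (300,244) and scene pixel (273,203), the red grip at side (264,198) and the black knob at side (237,190). Next I'll measure them.

```bash
cat > h.py <<'E'
import numpy as np,cv2
def load(n): 
    return dict(np.load(n))
def pose(c):
    R=cv2.Rodrigues(np.asarray(c["rvec"],float))[0]; return R,np.asarray(c["tvec"],float)
def cloud(c):
    R,t=pose(c); d=c["depth"]; v,u=np.mgrid[:d.shape[0],:d.shape[1]]
    P=np.stack([(u-c["cx"])/c["fx"]*d,(v-c["cy"])/c["fy"]*d,d],-1)
    return (P-t)@R
def ray(c,u,v,z):
    R,t=pose(c); o=-R.T@t; d=R.T@np.array([(u-c["cx"])/c["fx"],(v-c["cy"])/c["fy"],1]); return o+d*(z-o[2])/d[2]
def proj(c,p):
    R,t=pose(c); q=np.atleast_2d(p)@R.T+t; return np.c_[q[:,0]/q[:,2]*c["fx"]+c["cx"],q[:,1]/q[:,2]*c["fy"]+c["cy"]]
E
python3 - <<'E'
from h import *
np.set_printoptions(precision=4,suppress=True)
for n in ["scene","side"]:
    c=load(n+"0.npz"); R,t=pose(c); print(n,"cam at",-R.T@t)
    P=cloud(c); hsv=cv2.cvtColor(c["pixels"],cv2.COLOR_RGB2HSV); H,S,V=[hsv[...,i].astype(int) for i in range(3)]
    inb=(P[...,0]>.3)&(P[...,0]<.95)&(P[...,1]>-.5)&(P[...,1]<.5)&(c["depth"]>0)&(P[...,2]>0.003)&(P[...,2]<.15)
    ms={"red":((H<6)|(H>174))&(S>180)&(V>80),"yellow":(H>22)&(H<33)&(S>180)&(V>120),"blue":(H>105)&(H<125)&(S>140)&(V>60),"black":(V<60)}
    for k,m in ms.items():
        m=(m&inb).astype(np.uint8); nn,l,st,ce=cv2.connectedComponentsWithStats(m)
        for i in range(1,nn):
            if st[i,4]>25:
                q=P[l==i]; print(k,st[i],ce[i].round(1),np.median(q,0),q.min(0),q.max(0))
    # plate
    x=c["pixels"]; u0,u1,v0,v1=(190,360,170,290) if n=="scene" else (190,350,160,280)
    cv2.imwrite(f"pics/{n}0c.png",cv2.resize(x[v0:v1,u0:u1,::-1],None,fx=4.6,fy=4.6,interpolation=cv2.INTER_CUBIC))
E
```

```text
scene cam at [0.0893 0.6569 0.6118]
red [270 205  14  22 213] [276.4 215.8] [0.53   0.0587 0.0753] [0.5216 0.043  0.0473] [0.5517 0.0659 0.097 ]
blue [299 218  24  13 136] [310.1 223.9] [0.4732 0.0052 0.0496] [ 0.4548 -0.0258  0.0458] [0.4924 0.0391 0.0527]
blue [245 228  66  26 496] [279.  240.9] [0.4996 0.0979 0.0497] [0.4295 0.0522 0.0458] [0.5503 0.1547 0.0863]
black [289 225  11  17 133] [293.9 233.7] [0.4612 0.0893 0.0786] [0.4547 0.0756 0.0581] [0.4725 0.095  0.0923]
side cam at [ 0.5764 -0.749   0.6276]
red [259 188  12   8  65] [264.2 191.2] [0.5404 0.0386 0.0963] [0.5275 0.029  0.0909] [0.5552 0.0544 0.0986]
yellow [293 239  14  10 117] [299.5 243.4] [ 0.6289 -0.0626  0.0149] [ 0.6126 -0.0805  0.0119] [ 0.6445 -0.0452  0.0181]
blue [224 192   9  10  42] [228.4 197.3] [0.4442 0.0719 0.0504] [0.4331 0.0634 0.0463] [0.4548 0.1017 0.0535]
blue [230 193  27  31 348] [243.4 206.8] [0.4866 0.0424 0.0507] [ 0.4587 -0.0304  0.0402] [0.5177 0.0995 0.0542]
black [233 184   9  13  94] [236.9 190.1] [0.4688 0.0696 0.0778] [0.4579 0.0641 0.0575] [0.4787 0.0791 0.0947]
black [179 347  12  22  76] [184.4 357.6] [ 0.4134 -0.3692  0.0159] [ 0.4069 -0.3858  0.007 ] [ 0.4194 -0.3493  0.0251]
black [162 361  16   9  46] [169.2 365.5] [ 0.3887 -0.3818  0.0111] [ 0.3758 -0.3858  0.0039] [ 0.4034 -0.3772  0.0201]
```

```bash
python3 - <<'E'
from h import *
for n in ["scene","side"]:
    c=load(n+"0.npz"); P=cloud(c); m=(abs(P[...,2]-.008)<.004)&(P[...,0]>.4)&(P[...,0]<.9)&(abs(P[...,1])<.3)
    hsv=cv2.cvtColor(c["pixels"],cv2.COLOR_RGB2HSV); m&=(hsv[...,1]<50)&(hsv[...,2]>120)
    q=P[m][:,:2].astype(np.float32); print(n,len(q),cv2.minAreaRect(q*1000), np.median(P[m][:,2]))
E
```

```text
scene 2750 ((591.8028564453125, -24.10693359375), (383.1912536621094, 551.2932739257812), 0.0015381717821583152) 0.007355733727437547
side 2435 ((556.7589111328125, 38.587158203125), (228.59463500976562, 266.2825012207031), 64.79521942138672) 0.00827618490254092
```

View pics/scene0c.png

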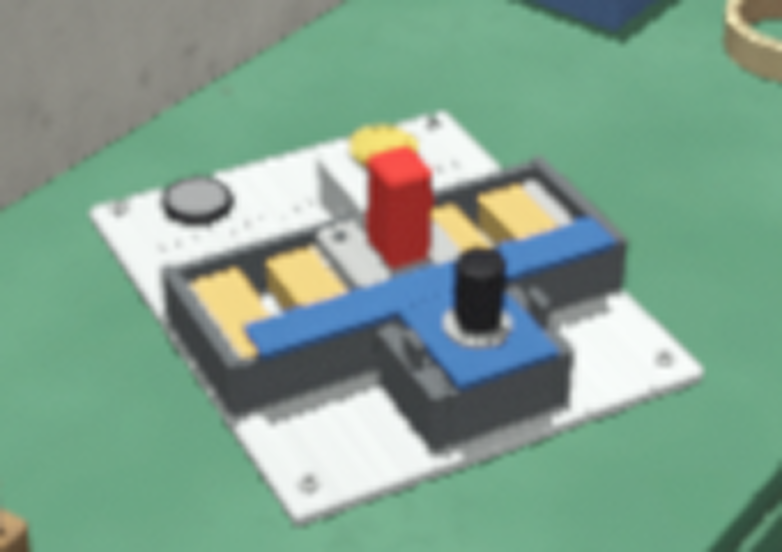

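View pics/side0c.png

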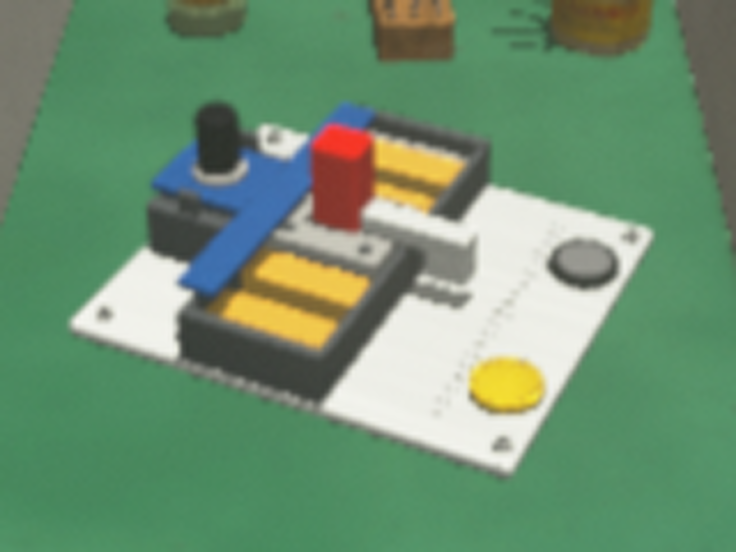

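```bash
python3 - <<'E'
from h import *
np.set_printoptions(precision=1,suppress=True)
S={"scene":(190,170),"side":(190,160)}
ob={"side":{"yel":(507,380,15),"blk":(583,260,15),"knob":(217,109,91.5),"red":(343,139,97),"cA":(70,325,8),"cB":(515,472,8),"cC":(652,233,8)},
"scene":{"blk":(197,194,15),"knob":(480,258,91.5),"red":(400,163,97),"cD":(300,520,8),"cA":(703,373,8),"cB":(440,112,8),"cC":(92,211,8)}}
model={"yel":(125,-58),"blk":(125,58),"knob":(-80,0),"red":(0,0)}
for n in ob:
    c=load(n+"0.npz"); A=[];B=[];W={}
    for k,(u,v,z) in ob[n].items():
        p=ray(c,u/4.6+S[n][0]-.39,v/4.6+S[n][1]-.39,z/1000)*1000; W[k]=p[:2]; 
        if k in model: A.append(model[k]);B.append(p[:2])
    A=np.array(A,float);B=np.array(B); a=A-A.mean(0);b=B-B.mean(0)
    th=np.arctan2((a[:,0]*b[:,1]-a[:,1]*b[:,0]).sum(),(a*b).sum()); R=np.array([[np.cos(th),-np.sin(th)],[np.sin(th),np.cos(th)]])
    t=B.mean(0)-R@A.mean(0); print(n,np.degrees(th),t,"res",(B-(A@R.T+t)).round(1).tolist())
    for k in W: print(k,W[k],"rack:",R.T@(W[k]-t))
    y=lambda a,b:np.degrees(np.arctan2(*(W[a]-W[b])[::-1]))
    print("CB",y("cC","cB")-90,"BA",y("cB","cA"))
E
```

```text
side -25.26604286644402 [540.3  45.7] res [[0.8, 0.7], [-1.1, -0.3], [0.0, 1.4], [0.2, -1.8]]
yel [629.4 -59.4] rack: [125.4 -57. ]
blk [677.   44.5] rack: [124.2  57.3]
knob [468.   81.3] rack: [-80.6   1.3]
red [540.5  44. ] rack: [ 1.  -1.5]
cA [390.8 -10. ] rack: [-111.4 -114.2]
cB [ 631.3 -120.4] rack: [ 153.2 -111.4]
cC [721.   80.5] rack: [148.6 108.5]
CB -24.065278902663835 BA -24.67362797023977
scene -25.318986246283288 [539.8  47.1] res [[1.0, -0.4], [0.2, -0.8], [-1.3, 1.2]]
blk [678.6  45.7] rack: [126.1  58.1]
knob [467.7  80.5] rack: [-79.4  -0.6]
red [538.5  48.4] rack: [-1.7  0.5]
cD [479.5 197. ] rack: [-118.6  109.6]
cA [387.8  -4.1] rack: [-115.5 -111.4]
cB [ 630.3 -114.9] rack: [ 151.2 -107.8]
cC [719.2  86.5] rack: [145.4 112.3]
CB -23.81919852588379 BA -24.553354610488192
```

```bash
python3 - <<'E'
from h import *
th=np.radians(-25.2); R=np.array([[np.cos(th),-np.sin(th)],[np.sin(th),np.cos(th)]])
for n in ["scene","side"]:
    c=load(n+"0.npz"); P=cloud(c)*1000; q=(P[...,:2]-[540,46.3])@R; z=P[...,2]
    for lo in range(-100,-24,3):
        m=(abs(q[...,0]-12)<14)&(q[...,1]>=lo)&(q[...,1]<lo+3)&(z>3)
        print(n,lo,m.sum(),z[m].round(0).astype(int)[:12] if m.any() else '', c["pixels"][m].mean(0).round() if m.any() else '')
E
```

```text
scene -100 8 [29 28 31 28 30 28 29 28] [215. 216. 212.]
scene -97 7 [29 28 29 32 29 29 30] [222. 216. 197.]
scene -94 11 [29 29 29 29 29 28 29 29 29 29 30] [238. 216. 155.]
scene -91 4 [28 27 31 30] [244. 217. 137.]
scene -88 9 [31 30 28 31 28 29 28 28 30] [243. 217. 136.]
scene -85 8 [29 29 30 31 29 28 30 29] [242. 216. 137.]
scene -82 7 [29 30 30 30 31 30 30] [242. 217. 137.]
scene -79 9 [28 30 29 30 27 29 30 28 29] [244. 218. 137.]
scene -76 6 [29 30 29 29 29 30] [241. 216. 138.]
scene -73 10 [29 31 29 30 30 28 30 28 29 28] [228. 203. 128.]
scene -70 25 [29 30 26 28 30 22 29 18 22 29 22 26] [154. 137.  92.]
scene -67 5 [28 29 27 22 22] [140. 124.  84.]
scene -64 0  
scene -61 0  
scene -58 0  
scene -55 0  
scene -52 4 [29 29 31 29] [240. 214. 137.]
scene -49 10 [30 30 30 27 31 31 29 29 29 30] [236. 210. 132.]
scene -46 9 [29 30 29 29 28 30 29 29 30] [232. 205. 128.]
scene -43 9 [30 27 29 30 28 28 29 28 29] [238. 213. 138.]
scene -40 5 [30 29 30 27 30] [234. 215. 165.]
scene -37 3 [30 29 30] [224. 214. 189.]
scene -34 0  
scene -31 0  
scene -28 3 [40 42 42] [210. 207. 200.]
scene
[... 588 characters left out ...]
  
side -58 1 [32] [224. 179.  70.]
side -55 42 [32 27 28 28 29 31 32 23 24 25 25 26] [160. 130.  60.]
side -52 15 [29 30 30 29 32 30 20 22 24 21 25 17] [177. 145.  64.]
side -49 11 [32 29 29 30 31 30 29 31 31 31 31] [240. 200.  78.]
side -46 7 [31 29 31 31 29 30 30] [240. 200.  78.]
side -43 10 [31 32 29 30 31 31 29 31 30 30] [240. 200.  77.]
side -40 5 [31 30 30 32 31] [240. 200.  78.]
side -37 6 [30 32 29 30 30 31] [235. 193.  78.]
side -34 11 [40 34 30 30 29 30 30 31 29 30 31] [208. 172.  84.]
side -31 39 [43 44 39 40 42 36 38 39 38 41 40 41] [144. 137. 117.]
side -28 12 [44 43 43 38 40 42 43 44 41 39 35 33] [172. 171. 160.]
side -25 11 [43 43 44 40 42 45 46 41 43 44 40] [178. 177. 166.]
```

```bash
cat > go.py <<'E'
import sys,numpy as np
from h import *
from scipy.spatial.transform import Rotation as Ro
from workcell import readout
O=np.array([540,46.3,0]); TH=np.radians(-25.0)
Rk=Ro.from_euler('z',TH).as_matrix()
def st():
    s=readout.observe(); R=Ro.from_euler('xyz',s["orientation"]).as_matrix(); p=s["eef_pos"]*1000
    return s,R,p
def show(target=None,yaw=TH):
    np.set_printoptions(precision=2,suppress=True)
    s,R,p=st(); print("t",round(s["t"],2),"world",p,"rack",Rk.T@(p-O),"rpy",s["orientation"],"F_rack",Rk.T@s["ft_force"],"gap",round(s["finger_gap"],3),"j6",s["joint_positions"][5])
    Rt=Ro.from_euler('xyz',[np.pi,0,yaw]).as_matrix()
    print("turn needed (tool)",Ro.from_matrix(R.T@Rt).as_rotvec())
    if target is not None:
        w=Rk@np.array(target,float)+O; print("shift(tool)",R.T@(w-p))
if __name__=="__main__":
    a=[float(x) for x in sys.argv[1:]]; show(a if a else None)
E
python3 - <<'E'
import numpy as np
y=.303
for k in range(8):
    print(np.round([47*(0.364*np.cos(y)+0.931*np.sin(y)),47*(0.364*np.sin(y)-0.931*np.cos(y))],0)); y-=.093
E
python3 go.py -80 0 200
```

```text
[ 29. -37.]
[ 26. -39.]
[ 22. -41.]
[ 18. -43.]
[ 14. -45.]
[ 10. -46.]
[  6. -47.]
[  1. -47.]
t 0.1 world [ 193.69 -619.91  249.14] rack [ -32.31 -750.15  249.14] rpy [-3.14 -0.    0.3 ] F_rack [-0.15 -0.25 -0.02] gap 1.0 j6 -0.08259867234949
turn needed (tool) [-0.    0.    0.74]
shift(tool) [ 470.09 -586.43   50.35]
```

Call:
apply_moves:
  plan:
    - [29,-37,0,0,0,0.093,70]
    - [26,-39,0,0,0,0.093,70]
    - [22,-41,0,0,0,0.093,70]
    - [18,-43,0,0,0,0.093,70]
    - [14,-45,0,0,0,0.093,70]
    - [10,-46,0,0,0,0.093,70]
    - [6,-47,0,0,0,0.093,70]
    - [1,-47,0,0,0,0.093,70]
  force: 40

```text
t: 0.9
eef_pos: [0.3363, -0.2626, 0.2439]
orientation: [-3.134, 0.008, -0.482]
ft_force: [0.6, -0.6, 0.9]
finger_gap: 0.699
```

```bash
python3 go.py -80 0 200
```

```text
t 0.9 world [ 336.26 -262.61  243.89] rack [ -54.1  -366.07  243.89] rpy [-3.13  0.01 -0.48] F_rack [ 0.81 -0.29  0.94] gap 0.699 j6 1.2606581053254038
turn needed (tool) [-0.01  0.01 -0.05]
shift(tool) [ -42.43 -364.15   46.91]
```

Call:
apply_moves:
  plan:
    - [-5,-46,5,0,0,-0.02,70]
    - [-5,-46,5,0,0,-0.02,70]
    - [-5,-46,5,0,0,0,70]
    - [-5,-46,5,0,0,0,70]
    - [-5,-46,5,0,0,0,70]
    - [-5,-46,5,0,0,0,70]
    - [-5,-42,5,0,0,0,70]
    - [-4,-35,5,0,0,0,70]

```text
t: 1.7
eef_pos: [0.4557, 0.0886, 0.2046]
orientation: [-3.134, 0.003, -0.442]
ft_force: [-0.0, -0.6, -0.1]
finger_gap: 0.698
```

```bash
python3 go.py -80 0 120;python3 - <<'E'
from workcell import vision
import cv2,numpy as np
for n in ["wrist"]:
    c=vision.camera(n); cv2.imwrite(f"pics/{n}1.png",c["pixels"][:,:,::-1]); np.savez(f"{n}1.npz",**c)
E
```

```text
t 1.7 world [455.69  88.58 204.61] rack [-94.28   2.69 204.61] rpy [-3.13  0.   -0.44] F_rack [ 0.22 -0.57 -0.09] gap 0.698 j6 2.0823032595993216
turn needed (tool) [-0.01  0.   -0.01]
shift(tool) [14.54  3.28 84.55]
```

View pics/wrist1.png

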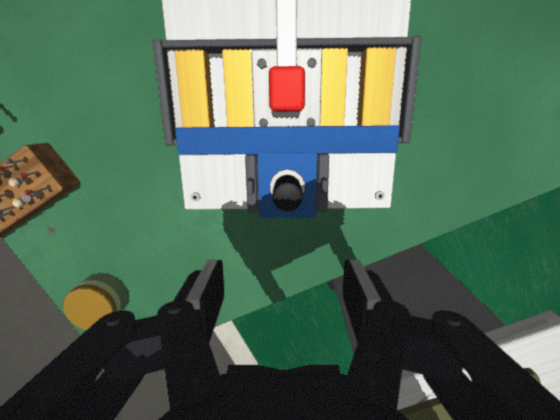

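The knob is at (287,193) and the red grip at (287,88). The right-hand (−y) notch lies between columns of about 347 and 363. I'll measure all of these.

```bash
python3 - <<'E'
from h import *; from go import O,Rk
np.set_printoptions(precision=1,suppress=True)
c=load("wrist1.npz"); px=c["pixels"].astype(int)
r=lambda u,v,z: Rk.T@(ray(c,u,v,z/1000)*1000-O)
for row in (65,90,115):
    b=(px[row,:,0]-px[row,:,2])>70
    e=np.flatnonzero(np.diff(b.astype(int))); print(row,[(int(x),r(x+.5,row,30)[:2].tolist()) for x in e])
print("red top",r(287,83,97),"knob",r(287,193,91.5), "knobtop?")
hsv=cv2.cvtColor(c["pixels"],cv2.COLOR_RGB2HSV)
m=((hsv[...,0]<6)|(hsv[...,0]>174))&(hsv[...,1]>180)&(hsv[...,2]>60); m=m[60:120,250:330]; v,u=np.nonzero(m); v+=60;u+=250;print("red bbox",u.min(),u.max(),v.min(),v.max())
print(r(u.min(),90,97),r(u.max()+1,90,97),r(287,v.min(),97),r(287,v.max(),97))
# blue lip edges for yaw
b=(px[...,2]-px[...,0]>60); pts=[]
for x in range(185,395,5):
    k=np.flatnonzero(b[110:170,x]); 
    if len(k): pts.append(r(x,110+k[0]-.5,49.5)[:2])
pts=np.array(pts); f=np.polyfit(pts[:,1],pts[:,0],1); print("lip edge x,slope deg",f[1],np.degrees(f[0]),pts[[0,-1]])
E
```

```text
65 [(175, [23.344118934101235, 99.21879233215671]), (204, [23.177397974480662, 73.5969253296468]), (222, [23.074038678758797, 57.712551016511206]), (251, [22.907712640213454, 32.151375934737864]), (321, [22.50723604324824, -29.394323708612625]), (346, [22.36455034778924, -51.32242393387006]), (364, [22.261927676217724, -67.09359300842665]), (394, [22.091096077429555, -93.3471877210302])]
90 [(178, [2.7939743701781015, 98.789862860297]), (206, [2.644172675070672, 73.48591954925489]), (224, [2.547985877314827, 57.23840461999345]), (251, [2.4038730760512665, 32.8954080273685]), (268, [2.313238276631987, 17.585715938311022]), (304, [2.1215676723280374, -14.790567268792847]), (320, [2.036494743321599, -29.160768963362685]), (345, [1.9037084659891879, -51.59053140160234]), (362, [1.8135112951299743, -66.82630090742352]), (391, [1.6598273604408835, -92.7860176409611])]
115 [(180, [-18.713054612405873, 99.26640019215475]), (208, [-18.85045525347263, 73.36971627808589]), (226, [-18.93867695349561, 56.74206838560045]), (252, [-19.065960352103062, 32.75223896663259]), (319, [-19.39315642166041, -28.916273825384923]), (343, [-19.510080234857746, -50.95357298855614]), (361, [-19.59767619110073, -67.46328337538083]), (389, [-19.733771776198623, -93.1139959340738])]
red top [ 2.1  1.2 97. ] knob [-77.7   1.3  91.5] knobtop?
red bbox 270 303 67 110
[-2.3 13.1 97. ] [ -2.5 -10.6  97. ] [12.2  1.2 97. ] [-15.6   1.2  97. ]
lip edge x,slope deg -28.77059027391936 -0.3584620179223133 [[-29.1  90.1]
 [-28.3 -88.2]]
```

Call:
apply_moves:
  plan:
    - [15,2,10,-0.007,0,0,70]
    - [0,0,30,0,0,0,70]
    - [0,0,30,0,0,0,70]
    - [0,0,28,0,0,0,70]
    - [0,0,15,0,0,0,70]
    - [0,0,6,0,0,0,70]
    - [0,0,0,0,0,0,20]
    - [0,0,0,0,0,0,20]

```text
t: 2.55
eef_pos: [0.4665, 0.0855, 0.0794]
orientation: [3.135, 0.009, -0.429]
ft_force: [-15.9, -28.1, 20.6]
finger_gap: 0.376
```

```bash
python3 go.py -80 1.2 84
```

```text
t 2.55 world [466.54  85.52  79.36] rack [-83.16   4.5   79.36] rpy [ 3.14  0.01 -0.43] F_rack [ -2.56 -32.23  20.6 ] gap 0.376 j6 2.0690715119701784
turn needed (tool) [0.01 0.01 0.01]
shift(tool) [ 3.09  3.36 -4.65]
```

Call:
apply_moves:
  plan:
    - [0,0,0,0,0,0,60]
    - [0,2,-2,0,0,0,60]
    - [3,1.5,-2,0.007,0.007,0.005,60]
    - [0,0,0,0,0,0,60]
    - [0,0,0,0,0,0,60]
    - [0,0,0,0,0,0,60]
    - [0,0,0,0,0,0,60]
    - [0,0,0,0,0,0,60]

```text
t: 3.35
eef_pos: [0.4712, 0.0807, 0.0887]
orientation: [-3.136, -0.007, -0.435]
ft_force: [-0.9, -0.0, 0.3]
finger_gap: 0.6
```

```bash
python3 go.py -80 1.2 84;python3 - <<'E'
from workcell import vision
import cv2,numpy as np
for n in ["wrist"]:
    c=vision.camera(n); cv2.imwrite(f"pics/{n}2.png",c["pixels"][:,:,::-1]); np.savez(f"{n}2.npz",**c)
E
```

```text
t 3.35 world [471.23  80.69  88.75] rack [-76.86   2.1   88.75] rpy [-3.14 -0.01 -0.43] F_rack [-0.8  -0.39  0.28] gap 0.6 j6 2.060695676463968
turn needed (tool) [-0.01 -0.01  0.  ]
shift(tool) [-3.17  0.92  4.72]
```

View pics/wrist2.png

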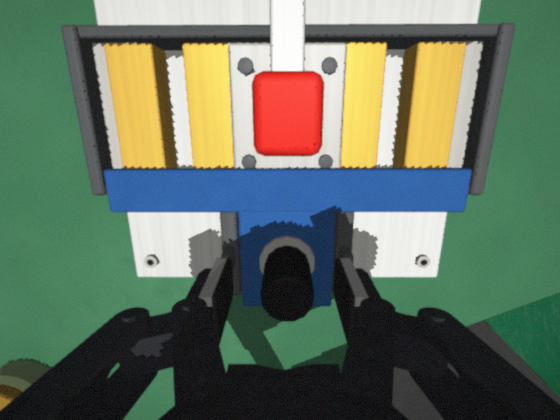

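The knob now sits centred between the fingers at (288,285). I'll make a small correction and close.

Call:
apply_moves:
  plan:
    - [-2,1,4,-0.006,-0.007,0,50]
    - [0,0,0,0,0,0,20]
    - [0,0,0,0,0,0,10]
    - [0,0,0,0,0,0,10]
    - [0,0,0,0,0,0,10]
    - [0,0,0,0,0,0,10]
    - [0,0,0,0,0,0,10]
    - [0,0,0,0,0,0,10]

```text
t: 4.2
eef_pos: [0.4684, 0.0801, 0.0845]
orientation: [3.138, 0.002, -0.434]
ft_force: [-0.2, -1.4, 1.1]
finger_gap: 0.277
```

```bash
python3 go.py -108 1.2 84
```

```text
t 4.2 world [468.43  80.06  84.48] rack [-79.13   0.34  84.48] rpy [ 3.14  0.   -0.43] F_rack [ 0.43 -1.32  1.09] gap 0.277 j6 2.0632218412775525
turn needed (tool) [0. 0. 0.]
shift(tool) [-28.86  -0.92   0.54]
```

Call:
apply_moves:
  plan:
    - [-5,0,0,0,0,0,10]
    - [-5,0,0,0,0,0,10]
    - [-5,0,0,0,0,0,10]
    - [-5,0,0,0,0,0,10]
    - [-5,0,0,0,0,0,10]
    - [-4,0,0,0,0,0,10]
    - [-2,0,0,0,0,0,10]
    - [-2,0,0,0,0,0,10]

```text
t: 5.0
eef_pos: [0.4427, 0.0919, 0.0846]
orientation: [3.141, -0.022, -0.432]
ft_force: [13.5, -7.3, -10.2]
finger_gap: 0.275
```

```bash
python3 go.py -108 1.2 84
```

```text
t 5.0 world [442.71  91.91  84.58] rack [-107.45    0.22   84.58] rpy [ 3.14 -0.02 -0.43] F_rack [ 15.27  -0.91 -10.19] gap 0.275 j6 2.1018729628707686
turn needed (tool) [ 0.   -0.02  0.  ]
shift(tool) [-0.56 -0.98  0.57]
```

Call:
apply_moves:
  plan:
    - [0,0,0,0,0,0,60]
    - [0,0,0,0,0,0,60]
    - [0,0,0,0,0,0,60]
    - [0,0,-10,0,-0.02,0,60]
    - [0,0,-30,0,0,0,60]
    - [0,0,-30,0,0,0,60]
    - [30,0,-6,0,0,0,60]
    - [40,0,0,0,0,0,60]

```text
t: 5.8
eef_pos: [0.4998, 0.066, 0.1605]
orientation: [3.139, 0.012, -0.428]
ft_force: [0.8, 0.0, 0.1]
finger_gap: 0.603
```

```bash
python3 go.py 1 1.2 135;python3 - <<'E'
from workcell import vision
import cv2,numpy as np
for n in ["wrist"]:
    c=vision.camera(n); cv2.imwrite(f"pics/{n}3.png",c["pixels"][:,:,::-1]); np.savez(f"{n}3.npz",**c)
E
```

```text
t 5.8 world [499.8   66.01 160.51] rack [-44.77   0.87 160.51] rpy [ 3.14  0.01 -0.43] F_rack [0.67 0.36 0.07] gap 0.603 j6 2.020401142777254
turn needed (tool) [0.   0.01 0.01]
shift(tool) [46.07  0.01 24.96]
```

View pics/wrist3.png

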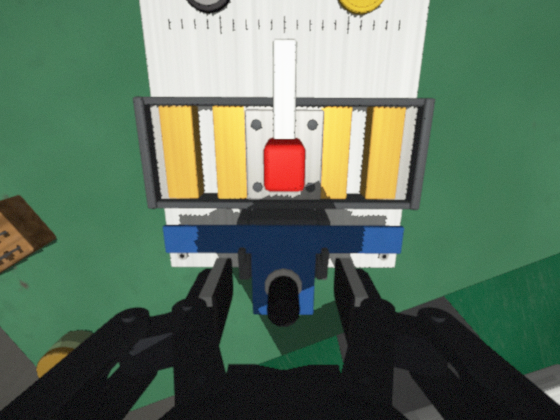

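The keeper is out: the lip at rows 226–252 is clear of the stop's foot. Now the stop.

Call:
apply_moves:
  plan:
    - [40,0,5,0,0.01,0.005,60]
    - [5,0,20,0,0,0,60]
    - [0,0,25,0,0,0,60]
    - [0,0,20,0,0,0,60]
    - [0,0,8,0,0,0,60]
    - [0,0,0,0,0,0,60]
    - [0,0,0,0,0,0,60]
    - [0,0,0,0,0,0,60]

```text
t: 6.65
eef_pos: [0.5483, 0.0449, 0.0819]
orientation: [3.141, -0.0, -0.437]
ft_force: [0.4, -1.0, 0.6]
finger_gap: 0.599
```

```bash
python3 go.py 1 1.2 76
```

```text
t 6.65 world [548.3   44.92  81.86] rack [ 8.1   2.25 81.86] rpy [ 3.14 -0.   -0.44] F_rack [ 0.77 -0.72  0.63] gap 0.599 j6 1.992037287155541
turn needed (tool) [ 0. -0. -0.]
shift(tool) [-7.1   1.06  5.86]
```

Call:
apply_moves:
  plan:
    - [-6,1,5,0,0,0,50]
    - [0,0,0,0,0,0,50]
    - [0,0,0,0,0,0,15]
    - [0,0,0,0,0,0,15]
    - [0,0,0,0,0,0,15]
    - [0,0,0,0,0,0,15]
    - [0,0,0,0,0,0,15]
    - [0,0,0,0,0,0,15]

```text
t: 7.45
eef_pos: [0.5433, 0.047, 0.0793]
orientation: [-3.14, -0.004, -0.437]
ft_force: [-1.0, 1.0, 0.0]
finger_gap: 0.298
```

```bash
python3 go.py 1 1.2 106
```

```text
t 7.45 world [543.26  46.97  79.31] rack [ 2.67  1.99 79.31] rpy [-3.14 -0.   -0.44] F_rack [-1.32  0.53  0.03] gap 0.298 j6 1.9951856895564657
turn needed (tool) [-0. -0. -0.]
shift(tool) [ -1.55   0.74 -26.7 ]
```

Call:
apply_moves:
  plan:
    - [0,0,-5,0,0,0,15]
    - [0,0,-10,0,0,0,15]
    - [0,0,-10,0,0,0,15]
    - [0,0,0,0,0,0,15]
    - [0,15,0,0,0,0,15]
    - [0,20,0,0,0,0,15]
    - [0,18,0,0,0,0,15]
    - [0,5,0,0,0,0,15]
  force: 60

```text
t: 8.25
eef_pos: [0.5155, -0.008, 0.1049]
orientation: [3.142, -0.001, -0.434]
ft_force: [0.1, -0.1, -3.6]
finger_gap: 0.297
```

```bash
python3 go.py 2.7 -58.4 100;python3 - <<'E'
from workcell import vision
import cv2,numpy as np
for n in ["wrist","side"]:
    c=vision.camera(n); cv2.imwrite(f"pics/{n}4.png",c["pixels"][:,:,::-1]); np.savez(f"{n}4.npz",**c)
E
```

```text
t 8.25 world [515.54  -8.01 104.9 ] rack [  0.79 -59.56 104.9 ] rpy [ 3.14 -0.   -0.43] F_rack [ 0.09 -0.05 -3.56] gap 0.297 j6 1.8858579772051125
turn needed (tool) [ 0. -0.  0.]
shift(tool) [ 1.91 -1.16  4.9 ]
```

View pics/wrist4.png

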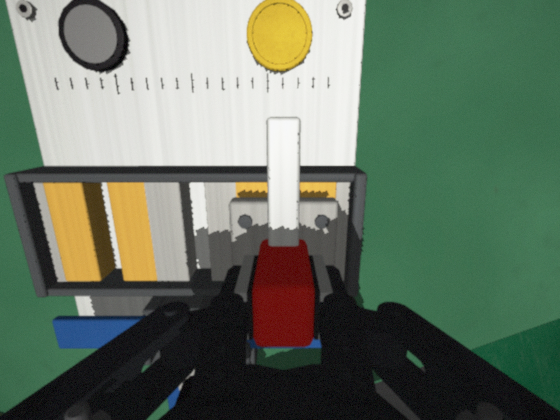

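The stop is held level over the rail, near the yellow disc (280,35), and the measured weight is 3.6 N. I'll lower it slowly.

Call:
apply_moves:
  plan:
    - [2,-1,3,0,0,0,15]
    - [0,0,2,0,0,0,15]
    - [0,0,2,0,0,0,15]
    - [0,0,2,0,0,0,15]
    - [0,0,2,0,0,0,15]
    - [0,0,2,0,0,0,15]
    - [0,0,2,0,0,0,15]
    - [0,0,2,0,0,0,15]

```text
t: 9.15
eef_pos: [0.5205, -0.0073, 0.0927]
orientation: [3.137, -0.002, -0.43]
ft_force: [-4.1, -2.5, 5.0]
finger_gap: 0.299
```

```bash
python3 go.py 2.7 -58.4 79.3
```

```text
t 9.15 world [520.45  -7.34  92.74] rack [  4.96 -56.88  92.74] rpy [ 3.14 -0.   -0.43] F_rack [-2.69 -3.97  5.01] gap 0.299 j6 1.8883553644388171
turn needed (tool) [ 0.   -0.    0.01]
shift(tool) [-2.29  1.45 13.44]
```

The nose has entered the notch by about 2.5 mm, and the reaction points to −y. I'll shift that way while pressing lightly.

Call:
apply_moves:
  plan:
    - [-1.5,1,1,0,0,0,15]
    - [0,1,2,0,0,0,15]
    - [0,0.5,2,0,0,0,15]
    - [0,0,2,0,0,0,15]
    - [0,0,3,0,0,0,15]
    - [0,0,3,0,0,0,15]
    - [0,0,2,0,0,0,15]
    - [0,0,2,0,0,0,15]

```text
t: 9.95
eef_pos: [0.5185, -0.0087, 0.0795]
orientation: [3.137, 0.001, -0.429]
ft_force: [-7.2, 0.9, 9.7]
finger_gap: 0.298
```

```bash
python3 go.py 2.7 -58.4 79.3
```

```text
t 9.95 world [518.52  -8.68  79.53] rack [  3.76 -58.9   79.53] rpy [ 3.14  0.   -0.43] F_rack [-6.92 -2.27  9.68] gap 0.298 j6 1.8838567321734627
turn needed (tool) [0.   0.   0.01]
shift(tool) [-1.06 -0.51  0.23]
```

Call:
apply_moves:
  plan:
    - [-0.5,0,1.5,0,0,0,15]
    - [0,0,1.5,0,0,0,15]
    - [0,0,0,0,0,0,60]
    - [0,0,0,0,0,0,60]
    - [0,0,0,0,0,0,60]
    - [0,0,-10,0,0,0,60]
    - [0,0,-30,0,0,0,60]
    - [0,0,-30,0,0,0,60]

```text
t: 10.75
eef_pos: [0.5172, -0.008, 0.1484]
orientation: [3.135, 0.007, -0.428]
ft_force: [-0.5, 0.4, 0.5]
finger_gap: 0.598
```

```bash
python3 go.py -107.5 0.2 160
```

```text
t 10.75 world [517.21  -8.02 148.39] rack [  2.3  -58.86 148.39] rpy [ 3.13  0.01 -0.43] F_rack [-0.6   0.11  0.48] gap 0.598 j6 1.8838641573455213
turn needed (tool) [0.01 0.01 0.01]
shift(tool) [-109.4   -59.86  -11.25]
```

Call:
apply_moves:
  plan:
    - [-15,-5,-20,0.006,0.007,0.007,60]
    - [-25,-15,-6,0,0,0,60]
    - [-25,-15,0,0,0,0,60]
    - [-20,-13,0,0,0,0,60]
    - [-15,-8,0,0,0,0,60]
    - [-4,-3,0,0,0,0,60]
    - [0,0,0,0,0,0,60]
    - [0,0,0,0,0,0,60]

```text
t: 11.55
eef_pos: [0.4515, 0.0917, 0.1876]
orientation: [-3.134, -0.019, -0.437]
ft_force: [0.6, 1.0, 1.1]
finger_gap: 0.598
```

```bash
python3 go.py -107.5 0.2 84;python3 - <<'E'
from workcell import vision
import cv2,numpy as np
from h import *; from go import O,Rk
for n in ["wrist","side"]:
    c=vision.camera(n); cv2.imwrite(f"pics/{n}5.png",c["pixels"][:,:,::-1]); np.savez(f"{n}5.npz",**c)
    P=cloud(c)*1000; q=(P-O)@Rk; hsv=cv2.cvtColor(c["pixels"],cv2.COLOR_RGB2HSV)
    m=((hsv[...,0]<6)|(hsv[...,0]>174))&(hsv[...,1]>180)&(abs(q[...,1]+59)<30)&(abs(q[...,0])<40)&(q[...,2]>85)
    print(n,m.sum(),np.median(q[m],0),np.percentile(q[m][:,2],[50,95]))
    g=(abs(abs(q[...,0])-25)<6)&(abs(q[...,1]+59.5)<24)&(c["depth"]>0); print("foot top z (42 expected seated)",g.sum(),np.median(q[g][:,2]))
E
```

```text
t 11.55 world [451.47  91.72 187.6 ] rack [-99.43   3.75 187.6 ] rpy [-3.13 -0.02 -0.44] F_rack [0.12 1.15 1.06] gap 0.598 j6 2.094292782012777
turn needed (tool) [-0.01 -0.02 -0.  ]
shift(tool) [-10.02   4.34 103.4 ]
wrist 1966 [-7.79879370e-02 -5.59101593e+01  9.64627600e+01] [96.46276003 97.80844821]
foot top z (42 expected seated) 1683 42.345568661328855
side 86 [  3.22560859 -66.46375717  96.61667543] [96.61667543 98.61739653]
foot top z (42 expected seated) 94 43.68508259672002
```

View pics/wrist5.png

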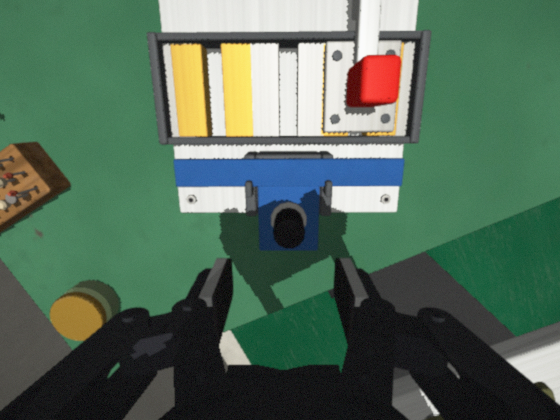

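View pics/side5.png

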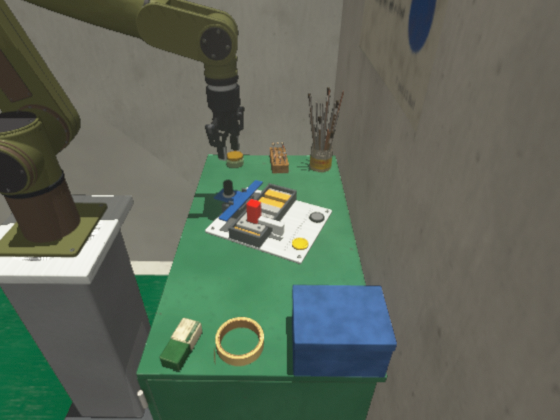

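The stop is seated: the grip top measures 96.5 (97 expected) and the foot top 42.3 (42 expected). Next I'll go back to the knob at (288,225).

Call:
apply_moves:
  plan:
    - [-9,3,20,-0.007,-0.019,0,60]
    - [0,0,25,0,0,0,60]
    - [0,0,25,0,0,0,60]
    - [0,0,15,0,0,0,60]
    - [0,0,8,0,0,0,60]
    - [0,0,0,0,0,0,60]
    - [0,0,0,0,0,0,60]
    - [0,0,0,0,0,0,60]

```text
t: 12.45
eef_pos: [0.4386, 0.0897, 0.0842]
orientation: [3.137, 0.011, -0.444]
ft_force: [0.3, 0.7, 0.5]
finger_gap: 0.603
```

```bash
python3 go.py -107.5 0.3 84
```

```text
t 12.45 world [438.64  89.74  84.23] rack [-110.22   -3.47   84.23] rpy [ 3.14  0.01 -0.44] F_rack [0.03 0.75 0.49] gap 0.603 j6 2.0948668496205993
turn needed (tool) [ 0.    0.01 -0.01]
shift(tool) [ 2.7  -3.79  0.18]
```

Call:
apply_moves:
  plan:
    - [2.5,-3,0,0,0.01,-0.005,50]
    - [0,0,0,0,0,0,50]
    - [0,0,0,0,0,0,10]
    - [0,0,0,0,0,0,10]
    - [0,0,0,0,0,0,10]
    - [0,0,0,0,0,0,10]
    - [0,0,0,0,0,0,10]
    - [0,0,0,0,0,0,10]

```text
t: 13.25
eef_pos: [0.4442, 0.0913, 0.087]
orientation: [3.138, -0.005, -0.438]
ft_force: [-1.1, -0.7, 0.3]
finger_gap: 0.271
```

```bash
python3 go.py -79.3 0.3 84
```

```text
t 13.25 world [444.16  91.29  87.03] rack [-105.88    0.27   87.03] rpy [ 3.14 -0.   -0.44] F_rack [-0.66 -1.13  0.31] gap 0.271 j6 2.0986085490593314
turn needed (tool) [ 0. -0. -0.]
shift(tool) [26.56 -0.07  3.15]
```

Call:
apply_moves:
  plan:
    - [5,0,0,0,0,0,10]
    - [5,0,0,0,0,0,10]
    - [5,0,0,0,0,0,10]
    - [5,0,0,0,0,0,10]
    - [4,0,0,0,0,0,10]
    - [3,0,0,0,0,0,10]
    - [2,0,0,0,0,0,10]
    - [2,0,0,0,0,0,10]

```text
t: 14.05
eef_pos: [0.4698, 0.0794, 0.0869]
orientation: [3.137, 0.013, -0.439]
ft_force: [-13.8, 4.6, 11.6]
finger_gap: 0.273
```

```bash
python3 go.py -77.6 0.3 84
```

```text
t 14.05 world [469.82  79.41  86.9 ] rack [-77.6    0.35  86.9 ] rpy [ 3.14  0.01 -0.44] F_rack [-14.49  -1.64  11.59] gap 0.273 j6 2.0628184498195425
turn needed (tool) [ 0.    0.01 -0.  ]
shift(tool) [0.04 0.03 2.9 ]
```

Travel was 28.3 mm with 14.5 N at the stop. I'll push once more to seat it, then release and back off.

Call:
apply_moves:
  plan:
    - [2,0,0,0,0,0,10]
    - [2,0,0,0,0,0,10]
    - [0,0,0,0,0,0,60]
    - [0,0,0,0,0,0,60]
    - [0,0,0,0,0,0,60]
    - [0,0,-10,0,0,0,60]
    - [0,0,-40,0,0,0,60]
    - [0,0,-45,0,0,0,60]

```text
t: 14.85
eef_pos: [0.4697, 0.0781, 0.178]
orientation: [3.13, 0.033, -0.44]
ft_force: [0.8, -0.2, -0.0]
finger_gap: 0.596
```

Call:
apply_moves:
  plan:
    - [-20,0,-20,0,0,0,60]
    - [-20,0,0,0,0,0,60]
    - [-5,0,0,0,0,0,60]
    - [0,0,0,0,0,0,60]
    - [0,0,0,0,0,0,60]
    - [0,0,0,0,0,0,60]
    - [0,0,0,0,0,0,60]
    - [0,0,0,0,0,0,60]

```text
t: 15.65
eef_pos: [0.4354, 0.0965, 0.2105]
orientation: [3.138, 0.016, -0.442]
ft_force: [0.6, -0.3, -0.2]
finger_gap: 0.597
```

```bash
python3 go.py;python3 - <<'E'
from workcell import vision
import cv2,numpy as np
from h import *; from go import O,Rk
for n in ["wrist","side"]:
    c=vision.camera(n); np.savez(f"{n}6.npz",**c); im=c["pixels"][:,:,::-1]
    if n=="side": im=cv2.resize(im[160:280,190:350],None,fx=4.6,fy=4.6,interpolation=cv2.INTER_CUBIC)
    cv2.imwrite(f"pics/{n}6.png",im)
    P=cloud(c)*1000; q=(P-O)@Rk; hsv=cv2.cvtColor(c["pixels"],cv2.COLOR_RGB2HSV)
    g=(abs(q[...,0]-25)<6)&(abs(q[...,1]+59.5)<24)&(c["depth"]>0); print("foot z",g.sum(),np.median(q[g][:,2]))
    px=c["pixels"].astype(int); b=(px[...,2]-px[...,0]>60)&(abs(q[...,1]-70)<20)&(abs(q[...,2]-49)<6); print("lip x range",np.percentile(q[b][:,0],[1,99]) )
    m=((hsv[...,0]<6)|(hsv[...,0]>174))&(hsv[...,1]>180)&(abs(q[...,1]+59)<30)&(abs(q[...,0])<40)&(q[...,2]>85)
    print("red",np.median(q[m],0))
c=load("wrist1.npz");P=cloud(c)*1000; q=(P-O)@Rk;px=c["pixels"].astype(int); b=(px[...,2]-px[...,0]>60)&(abs(q[...,1]-70)<20)&(abs(q[...,2]-49)<6); print("lip x range at start",np.percentile(q[b][:,0],[1,99]) )
E
```

```text
t 15.65 world [435.43  96.53 210.51] rack [-116.      1.33  210.51] rpy [ 3.14  0.02 -0.44] F_rack [ 0.64 -0.05 -0.24] gap 0.597 j6 2.10623784359253
turn needed (tool) [ 0.    0.02 -0.01]
foot z 687 43.713350553711685
lip x range [-51.9399757  -29.52810404]
red [ -0.60610973 -56.08901177  96.40006101]
foot z 61 48.681843721609994
lip x range [-49.97045178 -26.18713202]
red [  5.09753973 -65.67266598  96.29982035]
lip x range at start [-51.1575749  -29.55892983]
```

View pics/wrist6.png

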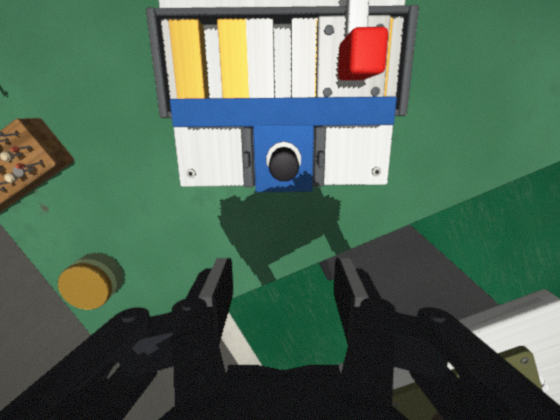

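View pics/side6.png

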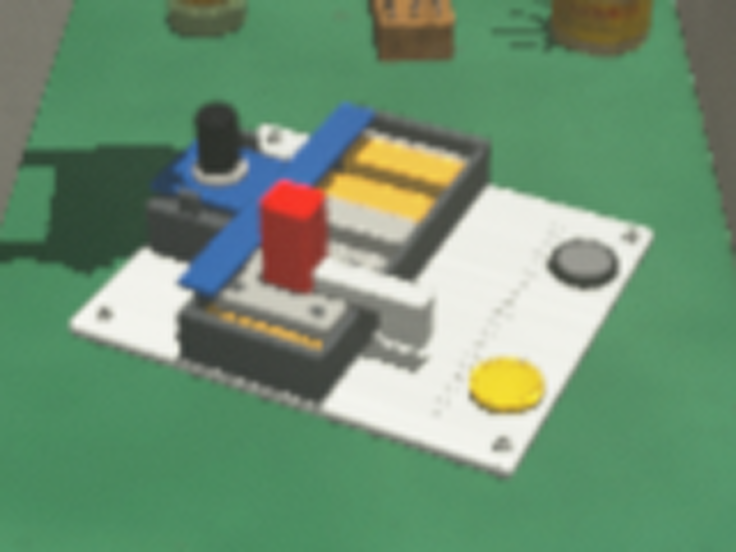

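The stop is in the notch beside the yellow disc, with the lip over its foot. The knob is back at the same side-crop pixel as at the start (217,109). I'll hand in.

```bash
python3 -c "
from workcell import env
print(env.hand_in())"
```

```text
the job is handed in; nothing more can be done
None
```

The length stop now sits in the notch beside the yellow disc, with the keeper pushed home over its foot. I handed the job in at about 16 s of the 48 s allowed.

- **Keeper out:** I pulled the knob 28.3 mm and it met its end stop with about 15 N.
- **Stop moved:** I lifted the stop, carried it about 61 mm along the rack's −y and felt it into the notch. It first caught one edge about 2.5 mm down, so I shifted it about 2 mm further to −y. It then dropped to the same height as in the middle notch, within 0.3 mm.
- **Keeper home:** I pushed the knob back 28.3 mm, reaching about 14.5 N at its end stop. I then released it, and the arm stood clear.

**Last checks:**
- The top of the red grip measured 96.4 mm, against 97 mm expected when seated.
- The front edge of the keeper's lip was at x = −29.5 mm, against −29.6 mm at the start.
- The knob is at the same place in the side picture as at the start.

**Checks that disagreed or went wrong:**
- The last foot-height readings were above the 42 mm expected: 43.7 mm from the wrist camera and 48.7 mm from the side camera. I put this down to other surfaces falling in the sampled area, but did not confirm it. The wrist camera read 42.3 mm before I pushed the keeper home.
- The first grasp of the knob was 3 mm off centre and pushed sideways with about 32 N. I opened, re-centred and gripped again. The keeper still moved its full travel afterwards.
- I did not measure the bystanders again. Those visible in the last pictures looked unmoved.

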